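Steer the laser spot into the ring with the two mirror knobs

ROBOT

A 7-joint arm with a two-finger parallel gripper is mounted at the origin on a cart in front of the work surface, level with it; the furniture and walls round the work are solid. World frame = base frame: x ahead of the robot, y to its left, z up, the work surface at z = 0. Lengths are in mm, angles in rad, forces in N, time in s.
With the tool pointing down it reaches from about 400 to 875 mm from the base axis. Payload 4.4 kg.
Tool frame: the origin (TCP) lies at the very end of the fingers, on their centre line; the grasp point (between the pads) lies 19 mm behind it; z points along the fingers, x is the direction in which the jaws open and shut, and the axes are right-handed (so a half turn about z gives the same grasp; the last joint's range is limited). The gripper opens to 85 mm and grips with 20 to 120 N. Pads are 22 mm wide; open, the fingers measure 114 mm over their backs; the gripper's body (76 mm by 85 mm) begins 54 mm behind the grasp point. The pads swing forward as they close: fully open they stand 13 mm farther back than shut.
Start: joints at [-1.334, 0.628, 0.038, 1.517, -0.027, 0.996, -0.02], TCP at [193.802, 620.45, 231.313] pointing down, gripper open.
Joint ranges: [-3.06, 3.06], [-0.37, 2.12], [-1.25, 1.32], [0.18, 2.47], [-1.1, 4.24], [0.23, 1.98], [-2.94, 2.94]. Speed limits (rad/s): [2.57, 2.57, 3.14, 3.14, 3.14, 3.14, 3.14].

INTERFACE

Orientations are given as [roll, pitch, yaw] about the fixed x, y, z axes, in that order (R = Rz(yaw) Ry(pitch) Rx(roll)).
In Python, from cell import telemetry, get_image, get_calibration, ctrl gives the robot as it stands. The module is installed in compiled form; this text tells all that it offers.
- The arm moves only by the tool arm_command, never from a script. Its arguments are lists of equal length, an entry for each row: "rot": the turn, a rotation vector about the world's x, y, z in degrees, a list of three; "slide": the shift along the world's x, y, z in mm, a list of three; "gripper": the finger opening in mm, from 0 to 85.4. A call has 1 to 5 rows; each row shifts and turns the pose as measured when the row begins; what a row does not reach is not made up. A row lasts 1/12 s, in which the tool goes at most 41.7 mm and 7.16 degrees, less where a joint would pass 70% of its speed; a pose out of reach is approached as far as the arm can. A call with a gripper value outside its range is refused whole. The fingers move at their own pace and stop on an object; the grip force is fixed at half the most. Time passes only in rows, so rows that do not move let the fingers close. It gives the time, the measured TCP pose, the force and the opening at its end, in the units of the state.
- telemetry.read_state(): the state, without advancing time (a new reading comes with each control period).
- get_image(name): name is "scene" or "top" or "wrist"; returns (picture, depth): 420x560x3 uint8, red, green, blue; 420x560 float32, mm along the optical axis (not along the pixel's ray), 0 where there is no reading.
- get_calibration(name): a dict with "fx", "fy", "cx", "cy" (pixels), "xyz" and "attitude" of the camera in the world. Camera axes: x right, y up, looking along -z (the intrinsics and any distortion apply to the point x, -y, -z); pixel columns grow to the right and rows downward; lengths in mm; the calibration is good to about 2 mm. The wrist camera is an equidistant fisheye: a pixel r from the principal point sees the ray r / f radians off the axis. A picture is of the moment at which its call begins: read the wrist's pose just before it. get_calibration takes no time and is no camera call; for the wrist camera it gives the pose at the moment of the call.
- ctrl.finish_job(): hands the job in, once; it reports no verdict.
The state is a dict: "clock": time; "qpos": joint angles; "qd": joint speeds; "tau": joint torques, N m; "eef_pos": TCP position; "tool_rot": TCP orientation; "force": force on the tool from outside, world axes, zero at the start; "torque": the same for the moment, N m; "width": finger opening in mm.
Only numpy, scipy, OpenCV 4.12 (cv2) and the standard library are available. Lean on these libraries where they do the work, as an engineer would, in place of code of your own. Each camera call takes 0.05 s, during which the arm holds its last target.

TASK

Align the little laser bench: turn the two knobs of its mirror mount, one after the other, until the red spot on the white plate lies wholly inside the black ring. Steer it only by the knobs, never by pushing on the laser tube. Then let go of the knobs so that the spot stays there, and leave the things lying round the bench where they are.

Things in the scene. Friction and masses are not known exactly. Their poses are not given: they have to be found in the camera images.
- bench: laser alignment bench, blue painted base 240 x 250 x 10 mm, fixed. Origin: centre of its underside; x points away from the robot's side, y to the left, z up. The mirror head (with a brass laser tube, and the right knob on top) swivels about an upright pivot at x = -75, y = -30 mm. White plate 120 x 160 mm, centre x = 50, y = -30 mm, top z = 16 mm.
- knob_left_grip (a point): left knob (blue cap) on a fixed pedestal: black, fluted, round, 40 mm across, 30 mm tall, its foot 10 mm above the pedestal. The point is on its axis 18 mm above its foot, the place to grip, 120 mm above the work surface. z = the knob's axis, outward: it leans 25 degrees from vertical towards the bench's -x (the robot). x, y turn with the knob. The right knob is 115 mm away.
- knob_right_grip (a point): right knob (yellow cap) on top of the mirror head, same size, height, 25 degree lean and grip point as the left one. The point lies on the head's pivot, so it stays put when the head swivels, but the knob's axis (z) swings with the head about the vertical.
- knob_left (a joint): turn of the left knob, rad, positive anticlockwise seen from above; stops at -3.3 and +3.3. Needs about 0.06 N m, stays where it is left. It swivels head and mirror: the spot swings about the pivot by 0.13 rad per rad of knob, to the left (anticlockwise) for positive turn; at 0 the spot lies straight along the bench's +x from the pivot.
- knob_right (a joint): turn of the right knob, rad, positive anticlockwise seen from above; stops at -3.0 and +3.0; same resistance. It tips the mirror: the spot moves straight away from the head's pivot, 14 mm per rad, outward for positive turn; at 0 it is 125 mm from the pivot.
- spot_centre (a point): centre of the red laser spot, a bright disc of 14 mm diameter on the white plate; it starts near the middle of the plate. It cannot be touched, only steered by the knobs.
- ring_centre (a point): centre of the black printed ring, inner diameter 30 mm, line 3 mm, flat on the white plate towards one of its corners (about 32 mm along the bench's x and 36 mm along y from the plate's middle). Towards the other three corners are a square, a triangle and a cross, in any order.
- laser_tube: brass laser tube, 19 mm across and 56 mm long, with its dark bracket, on the right side of the mirror head, its axis 58 mm above the work surface, well below the knobs; not to be pushed. Origin: the tube's centre; y along the tube, pointing left to the mirror, z up.
- multimeter: yellow multimeter lying on its back, 135 x 69 x 43 mm, origin at the centre of its underside; to be left alone
- relay_board: green circuit board with relays, 100 x 75 x 15 mm, origin at the centre of its underside; to be left alone
- paste_tin: round white tin, 47 mm across, 20 mm high, origin at the centre of its underside; to be left alone
- kapton_roll: roll of amber tape, 63 mm across, 19 mm high, origin at the centre of its underside; to be left alone
- driver_red: small red screwdriver, 122 x 12 x 10 mm, lying in front of the bench, origin at the middle of its underside; to be left alone

How it is judged:
By the outcome, as a careful person would: the job done as asked, in the order asked, and still so for the second after the job is handed in, with the robot touching nothing.
It also fails if it takes over 64 s, if anything falls off the work surface, if the arm or the gripper's body presses on something with over 40 N, if the wrist force passes 120 N, or if a joint passes its speed limit or range.

## Working session

There is one attempt and no reset: what is moved stays moved. The work goes in short steps, Python scripts to look and compute and a tool call to move; the robot and the scene stay as the last step left them, time stands still between calls to the robot, and variables do not carry over. Pictures are saved under pics/ and viewed, and the job is handed in when it is done.

Besides the shell and the picture viewer there is one more tool, called after "Request:" as name(argument=value, ...) on one line, values as JSON. arm_command: Moves the arm, as the interface text tells. Its arguments: {"type":"object","properties":{"rot":{"type":"array"},"slide":{"type":"array"},"gripper":{"type":"array"}},"required":["rot","slide","gripper"]}

```bash
mkdir -p pics; python3 - <<'E'
from cell import telemetry,get_image,get_calibration
import cv2
print(telemetry.read_state())
for n in("scene","top"):
    im,d=get_image(n);cv2.imwrite(f"pics/{n}0.png",im[:,:,::-1]);print(n,get_calibration(n))
    import numpy as np; np.savez(f"{n}0.npz",im=im,d=d)
E
```

```text
{'clock': 0.0, 'qpos': array([-1.33378276,  0.62934425,  0.03842421,  1.51836101, -0.02698573,
        0.99630347, -0.01997599]), 'qd': array([ 0.00153752,  0.0005567 , -0.00011986,  0.0017966 ,  0.00059389,
        0.00059561,  0.00011358]), 'tau': array([-7.37405189e-04, -5.63406944e+01,  1.22652300e+00, -1.93435371e+01,
        1.11550838e-02,  1.08868699e-02, -7.66978502e-06]), 'eef_pos': array([193.61496982, 619.84145909, 230.39222416]), 'tool_rot': array([3.14156627e+00, 1.89836058e-03, 1.26802902e+00]), 'force': array([ 0.31514898,  0.44506732, -0.45069234]), 'torque': array([ 0.05743293,  0.04120499, -0.05271682]), 'width': 85.20821551274645}
scene {'fx': 501.6102327976521, 'fy': 501.6102327976521, 'cx': 274.85323809338024, 'cy': 207.22397208797526, 'xyz': array([-187.86007683, -562.34524062,  788.03260354]), 'attitude': array([ 9.51720127e-01, -1.42888593e-04, -8.53995160e-01])}
top {'fx': 463.3725876583802, 'fy': 463.3725876583802, 'cx': 282.89527734850554, 'cy': 202.06089918663403, 'xyz': array([ 435.49167653,   40.67924107, 1240.34620779]), 'attitude': array([ 6.46052771e-02,  2.25438648e-04, -1.57595905e+00])}
```

View pics/scene0.png

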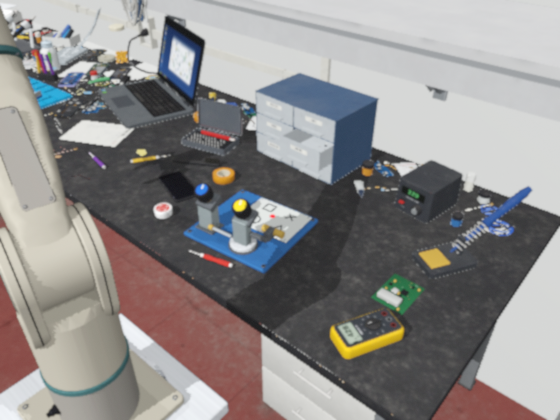

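View pics/top0.png

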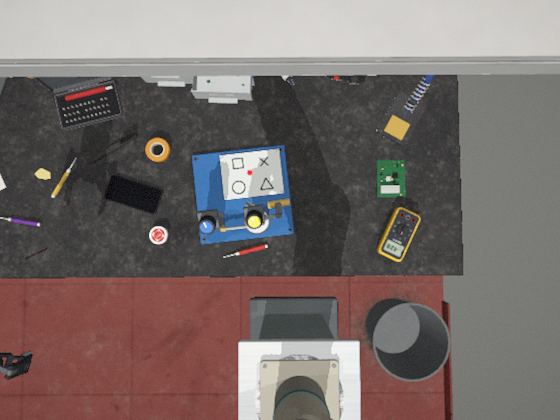

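```bash
cat > h.py <<'E'
import numpy as np,cv2
from scipy.spatial.transform import Rotation as R
from cell import telemetry,get_image,get_calibration
def ray(n,u,v,c=None):
    c=c or get_calibration(n); d=np.array([(u-c['cx'])/c['fx'],-(v-c['cy'])/c['fy'],-1.])
    return c['xyz'],R.from_euler('xyz',c['attitude']).as_matrix()@d
def onz(n,u,v,z):
    o,d=ray(n,u,v); return o+d*(z-o[2])/d[2]
def crop(n,im,x0,y0,x1,y1,k,f):
    cv2.imwrite(f,cv2.resize(im[y0:y1,x0:x1,::-1],None,fx=k,fy=k,interpolation=cv2.INTER_CUBIC))
E
python3 - <<'E'
from h import *
t=np.load('top0.npz')['im'];s=np.load('scene0.npz')['im']
crop('t',t,180,135,310,265,4.6,'pics/tc.png');crop('s',s,170,170,330,280,5,'pics/sc.png')
def blobs(im,m,amin=4):
    n,l,st,c=cv2.connectedComponentsWithStats(m.astype(np.uint8))
    return [(st[i][4],c[i].round(2)) for i in range(1,n) if st[i][4]>=amin]
for nm,im in(('top',t),('scene',s)):
    h=cv2.cvtColor(im,cv2.COLOR_RGB2HSV);H,S,V=[h[...,i].astype(int) for i in range(3)]
    print(nm,'yel',blobs(im,(H>24)&(H<35)&(S>150)&(V>120),20))
    print('blue',blobs(im,(H>100)&(H<125)&(S>150)&(V>60),40))
    print('red',blobs(im,((H<8)|(H>172))&(S>150)&(V>150),4))
h=cv2.cvtColor(t,cv2.COLOR_RGB2HSV)
m=((h[...,0]>95)&(h[...,0]<125)&(h[...,1]>130)).astype(np.uint8)
m[:, :185]=0;m[:, 300:]=0;m[:140]=0;m[250:]=0
p=cv2.findNonZero(m);r=cv2.minAreaRect(p);b=cv2.boxPoints(r);print(r)
for q in b: print(q,onz('top',*q,10).round(1))
E
```

```text
top yel []
blue [(np.int32(2670), array([227.63, 187.17])), (np.int32(998), array([254.4 , 229.84]))]
red [(np.int32(16), array([335.69,  77.31])), (np.int32(171), array([84.62, 93.36])), (np.int32(14), array([249.5 , 172.29])), (np.int32(4), array([162.25, 231.5 ])), (np.int32(11), array([156.27, 233.27])), (np.int32(4), array([158.5 , 237.25])), (np.int32(96), array([252.05, 249.52]))]
scene yel [(np.int32(109), array([239.56, 205.9 ])), (np.int32(322), array([357. , 343.2]))]
blue [(np.int32(689), array([180.35,  63.53])), (np.int32(91), array([200.91, 189.86])), (np.int32(323), array([506.01, 207.28])), (np.int32(509), array([232.97, 208.29])), (np.int32(1681), array([249.44, 247.26])), (np.int32(42), array([455.5 , 222.57]))]
red [(np.int32(23), array([37.04, 56.  ])), (np.int32(13), array([93.  , 72.15])), (np.int32(93), array([214.59, 134.97])), (np.int32(13), array([400.85, 201.54])), (np.int32(4), array([272.  , 215.75])), (np.int32(124), array([216. , 259.9]))]
((242.22384643554688, 194.14447021484375), (89.87873077392578, 94.45327758789062), 83.54118347167969)
[190.24178 154.80283] [643.2 288.1  10. ]
[284.09555 144.17786] [670.7  36.5  10. ]
[294.20593 233.48611] [431.5  11.   10. ]
[200.35214 244.11108] [404.8 259.5  10. ]
```

View pics/tc.png

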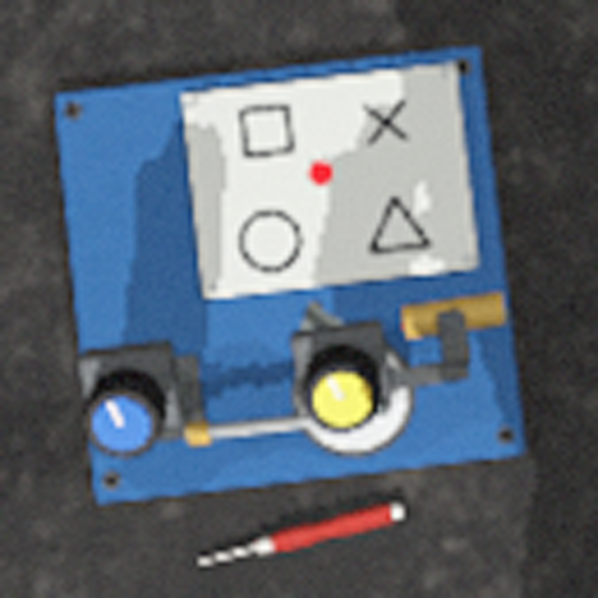

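View pics/sc.png

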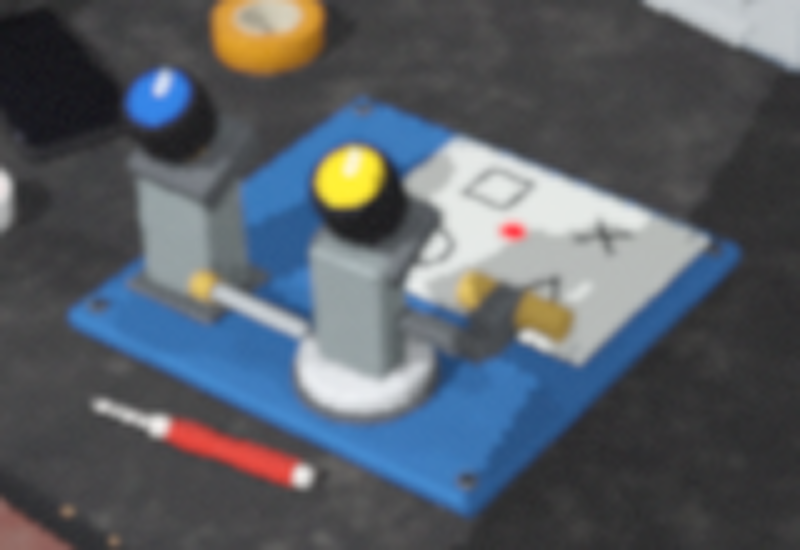

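```bash
python3 - <<'E'
from h import *
def T(x,y): return (x+.5)/4.6+180-.5,(y+.5)/4.6+135-.5
def S(x,y): return (x+.5)/5+170-.5,(y+.5)/5+170-.5
c=[onz('top',*T(*p),10) for p in [(55,95),(480,47),(523,455),(98,502)]]
pl=[onz('top',*T(*p),16) for p in [(180,95),(460,62),(480,268),(207,298)]]
sc=[onz('scene',*S(*p),10) for p in [(365,95),(742,250),(468,517),(68,318)]]
for q in(c,pl,sc): print(np.round(q,1)); print([round(float(np.linalg.norm(q[i]-q[(i+1)%4])),1) for i in range(4)])
def fit(P,W):
    P=np.array(P,float);W=np.array(W)[:,:2];p0=P.mean(0);w0=W.mean(0)
    A=P-p0;B=W-w0;th=np.arctan2((A[:,0]*B[:,1]-A[:,1]*B[:,0]).sum(),(A*B).sum())
    r=np.array([[np.cos(th),-np.sin(th)],[np.sin(th),np.cos(th)]]);return th,w0-r@p0,r
cb=[(120,125),(120,-125),(-120,-125),(-120,125)]
pb=[(110,50),(110,-110),(-10,-110),(-10,50)]
for P,W in((cb,c),(pb,pl),(cb,sc)):
    th,t,r=fit(P,W);print('yaw',th,np.degrees(th),'t',t)
th,t,r=fit(cb+pb,c+pl)
for n,p in(('spot',(249.5,172.29)),('ring',T(270.5,241))):
    print(n,r.T@(onz('top',*p,16)[:2]-t))
for n,p in(('spot',S(513,232)),):
    print(n,r.T@(onz('scene',*p,16)[:2]-fit(cb,sc)[1]))
for nm,a,b in(('yel',T(343,397),S(350,181)),('blue',T(122,423),S(159,98))):
    o1,d1=ray('top',*a);o2,d2=ray('scene',*b)
    k=np.linalg.lstsq(np.c_[d1,-d2],o2-o1,rcond=None)[0];p1=o1+k[0]*d1;p2=o2+k[1]*d2
    m=(p1+p2)/2;print(nm,m,'gap',np.linalg.norm(p1-p2),'bench',r.T@(m[:2]-t))
for b in((-75,-30),(-75,85)): print(t+r@b)
E
```

```text
[[642.  284.5  10. ]
 [668.9  36.9  10. ]
 [431.4  13.4  10. ]
 [405.7 258.   10. ]]
[249.1, 238.6, 245.9, 237.7]
[[640.6 210.9  16. ]
 [659.   48.6  16. ]
 [539.1  37.6  16. ]
 [522.6 194.9  16. ]]
[163.4, 120.4, 158.2, 119.1]
[[643.9 283.   10. ]
 [667.2  34.7  10. ]
 [425.2   6.7  10. ]
 [401.3 253.8  10. ]]
[249.3, 243.5, 248.3, 244.4]
yaw 0.1059068744806952 6.068016929165597 t [537.00712729 148.2027863 ]
yaw 0.1103724310123649 6.323874471607349 t [537.3285656  147.30198217]
yaw 0.1059195118616673 6.068740997759398 t [534.39933849 144.55031301]
spot [ 54.92933333 -24.91153397]
ring [19.16237717  8.52566144]
spot [ 58.65536386 -22.03996583]
yel [462.2189659  109.96387503 128.09208889] gap 0.753558133492508 bench [-78.60179013 -29.68475065]
blue [449.42157797 224.6631051  129.95945348] gap 0.25328186248709456 bench [-79.11244152  85.72506588]
[465.83384655 110.03396182]
[453.58784662 224.38008325]
```

```bash
cat >> h.py <<'E'
PSI=np.degrees(0.1075); B0=np.array([536.5,147.3])
GL=np.array([453.3,224.0,120.]); GR=np.array([465.3,109.6,120.])
def knob(G,psi,phi,back=0,tip=17):
    """target TCP pose: psi axis azimuth deg, phi jaw turn, back mm outward along axis from grip"""
    p=np.radians(psi);s,c=np.sin(np.radians(25)),np.cos(np.radians(25))
    ax=np.array([-s*np.cos(p),-s*np.sin(p),c]); x0=np.array([c*np.cos(p),c*np.sin(p),s])
    x=R.from_rotvec(ax*np.radians(phi)).apply(x0); z=-ax; y=np.cross(z,x)
    return G+ax*(back-tip),np.c_[x,y,z],ax
def delta(G,psi,phi,back=0,tip=17):
    s=telemetry.read_state();P,M,ax=knob(G,psi,phi,back,tip)
    Rc=R.from_euler('xyz',s['tool_rot'])
    rv=np.degrees((R.from_matrix(M)*Rc.inv()).as_rotvec())
    print('t',round(s['clock'],2),'pos',s['eef_pos'].round(1),'slide',(P-s['eef_pos']).round(1),'rot',rv.round(1),'|rot|',np.linalg.norm(rv).round(1),
     'q',s['qpos'].round(2),'w',round(s['width'],1),'F',s['force'].round(1),'ax',ax.round(3))
E
python3 -c "
from h import *
delta(GL,PSI,-25,100)"
```

```text
t 0.1 pos [193.7 619.9 230.5] slide [ 224.8 -399.7  -35.3] rot [ 22.  -17.3 -89.9] |rot| 94.1 q [-1.33  0.63  0.04  1.52 -0.03  1.   -0.02] w 85.4 F [-0.  -0.2 -0. ] ax [-0.42  -0.045  0.906]
```

Request:
arm_command(rot=[[1.6,-1.2,-6.4],[1.6,-1.2,-6.4],[1.6,-1.2,-6.4],[1.6,-1.2,-6.4],[1.6,-1.2,-6.4]], slide=[[15,-26,4],[15,-26,4],[15,-26,4],[15,-26,4],[15,-26,4]], gripper=[85,85,85,85,85])

```text
clock: 0.52
eef_pos: [265.8, 490.2, 246.1]
tool_rot: [3.136, -0.174, 0.694]
force: [0.8, 0.6, -0.2]
width: 85.1
```

```bash
python3 -c "
from h import *
delta(GL,PSI,-25,100)"
```

```text
t 0.52 pos [265.8 490.2 246.1] slide [ 152.6 -269.9  -50.9] rot [ 13.4 -11.  -57.2] |rot| 59.8 q [-1.36  0.42  0.26  1.92 -0.04  0.67 -0.41] w 85.1 F [ 0.8  0.6 -0.2] ax [-0.42  -0.045  0.906]
```

Request:
arm_command(rot=[[1.5,-1.2,-6.3],[1.5,-1.2,-6.3],[1.5,-1.2,-6.3],[1.5,-1.2,-6.3]], slide=[[18,-29,0],[18,-29,0],[18,-29,0],[18,-29,0]], gripper=[85,85,85,85])

```text
clock: 0.85
eef_pos: [339.2, 367.6, 246.7]
tool_rot: [-3.083, -0.3, 0.217]
force: [0.8, -1.5, -0.2]
width: 85.3
```

```bash
python3 -c "
from h import *
delta(GL,PSI,-25,100)"
```

```text
t 0.85 pos [339.2 367.6 246.7] slide [  79.2 -147.4  -51.5] rot [  7.   -5.9 -30.8] |rot| 32.1 q [-1.38  0.32  0.5   2.16 -0.    0.43 -0.7 ] w 85.3 F [ 0.8 -1.5 -0.2] ax [-0.42  -0.045  0.906]
```

Request:
arm_command(rot=[[1.4,-1.2,-6.2],[1.4,-1.2,-6.2],[1.4,-1.2,-6.2]], slide=[[16,-30,0],[16,-30,0],[16,-30,0]], gripper=[85,85,75])

```text
clock: 1.1
eef_pos: [388.2, 271.9, 246.8]
tool_rot: [-3.003, -0.367, -0.151]
force: [0.2, 1.0, -0.5]
width: 76.2
```

```bash
python3 -c "
from h import *
delta(GL,PSI,-25,100)"
```

```text
t 1.1 pos [388.2 271.9 246.8] slide [ 30.2 -51.7 -51.6] rot [  2.5  -2.2 -11.2] |rot| 11.7 q [-1.39  0.29  0.7   2.3   0.01  0.28 -0.88] w 76.2 F [ 0.2  1.  -0.5] ax [-0.42  -0.045  0.906]
```

```bash
python3 -c "
from h import *
delta(GL,PSI,-25,60)"
```

```text
t 1.1 pos [388.2 271.9 246.8] slide [ 47.  -49.9 -87.8] rot [  2.5  -2.2 -11.2] |rot| 11.7 q [-1.39  0.29  0.7   2.3   0.01  0.28 -0.88] w 76.2 F [ 0.2  1.  -0.5] ax [-0.42  -0.045  0.906]
```

Request:
arm_command(rot=[[1.4,-1.1,-6],[1.2,-1.1,-5],[0,0,0]], slide=[[20,-26,-20],[20,-26,-30],[0,0,0]], gripper=[75,70,65])

```text
clock: 1.35
eef_pos: [399.3, 246.6, 231.6]
tool_rot: [-3.021, -0.376, -0.213]
force: [0.6, 0.0, 0.1]
width: 64.7
```

```bash
python3 -c "
from h import *
delta(GL,PSI,-25,60)
im,d=get_image('wrist');cv2.imwrite('pics/w1.png',im[:,:,::-1])
im,d=get_image('scene');crop('s',im,150,130,330,280,4,'pics/s1.png')"
```

```text
t 1.35 pos [399.3 246.6 231.6] slide [ 35.9 -24.6 -72.6] rot [ 3.5 -2.1 -7.2] |rot| 8.3 q [-1.19  0.29  0.5   2.32  0.35  0.26 -1.25] w 64.7 F [0.6 0.  0.1] ax [-0.42  -0.045  0.906]
```

View pics/w1.png

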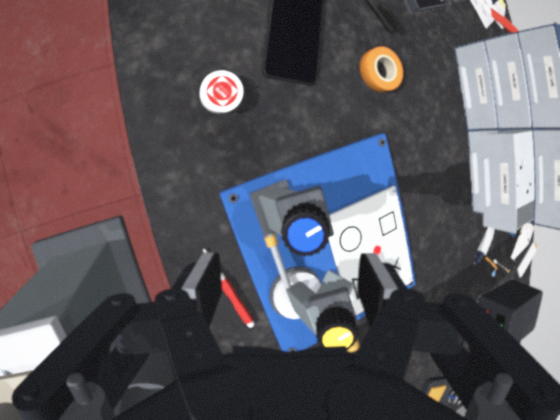

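View pics/s1.png

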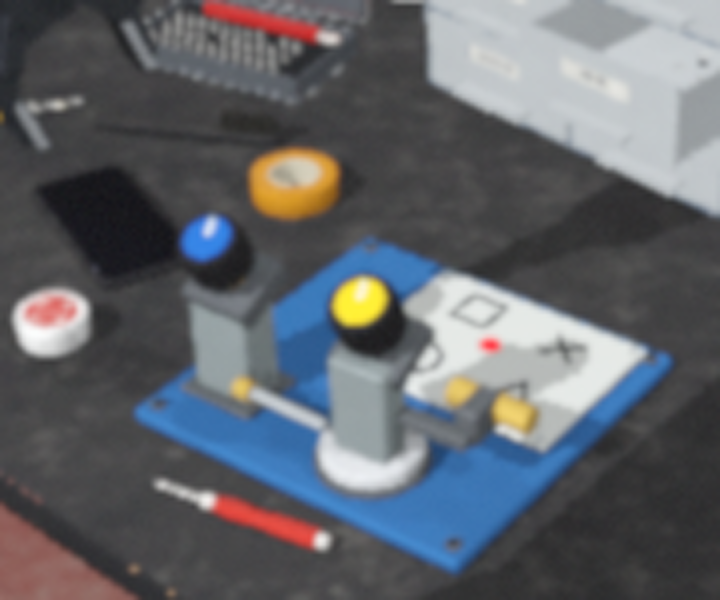

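Request:
arm_command(rot=[[1.1,-0.7,-2.4],[1.1,-0.7,-2.4],[1.1,-0.7,-2.4],[0,0,0]], slide=[[12,-8,-20],[12,-8,-20],[12,-8,-20],[0,0,0]], gripper=[65,65,65,65])

```text
clock: 1.78
eef_pos: [414.4, 235.3, 208.8]
tool_rot: [-3.016, -0.395, -0.262]
force: [0.2, -0.7, -1.0]
width: 65.4
```

```bash
python3 -c "
from h import *
delta(GL,PSI,-25,60)"
```

```text
t 1.78 pos [414.4 235.3 208.8] slide [ 20.9 -13.3 -49.8] rot [ 3.5 -1.  -4.5] |rot| 5.8 q [-0.96  0.33  0.24  2.34  0.86  0.24 -1.8 ] w 65.4 F [ 0.2 -0.7 -1. ] ax [-0.42  -0.045  0.906]
```

Request:
arm_command(rot=[[0,0,0],[0,0,0],[0,0,0],[0,0,0]], slide=[[8,-5,-18],[8,-5,-18],[5,-3,-12],[0,0,0]], gripper=[65,65,65,65])

```text
clock: 2.12
eef_pos: [430.4, 228.2, 173.5]
tool_rot: [-3.022, -0.399, -0.252]
force: [-1.0, -0.1, -0.3]
width: 64.7
```

```bash
python3 -c "
from h import *
delta(GL,PSI,-25,60)"
```

```text
t 2.12 pos [430.4 228.2 173.5] slide [  4.9  -6.2 -14.6] rot [ 3.9 -0.9 -5. ] |rot| 6.4 q [-0.76  0.41  0.04  2.36  1.39  0.24 -2.3 ] w 64.7 F [-1.  -0.1 -0.3] ax [-0.42  -0.045  0.906]
```

Request:
arm_command(rot=[[0.7,-0.6,0.3],[0.7,-0.6,0.3],[0,0,0]], slide=[[3,-3,-8],[3,-3,-8],[0,0,0]], gripper=[65,65,65])

```text
clock: 2.37
eef_pos: [435.8, 224.1, 161.9]
tool_rot: [-3.001, -0.415, -0.249]
force: [-0.1, -0.4, -0.1]
width: 64.9
```

```bash
python3 -c "
from h import *
delta(GL,PSI,-19,60)
delta(GL,PSI,-19,0)
im,d=get_image('wrist');cv2.imwrite('pics/w2.png',im[:,:,::-1])
"
```

```text
t 2.37 pos [435.8 224.1 161.9] slide [-0.6 -2.  -2.9] rot [ 0.6  0.1 -0.2] |rot| 0.6 q [-0.7   0.44 -0.01  2.39  1.75  0.26 -2.64] w 64.9 F [-0.1 -0.4 -0.1] ax [-0.42  -0.045  0.906]
t 2.37 pos [435.8 224.1 161.9] slide [ 24.6   0.7 -57.3] rot [ 0.6  0.1 -0.2] |rot| 0.6 q [-0.7   0.44 -0.01  2.39  1.75  0.26 -2.64] w 64.9 F [-0.1 -0.4 -0.1] ax [-0.42  -0.045  0.906]
```

View pics/w2.png

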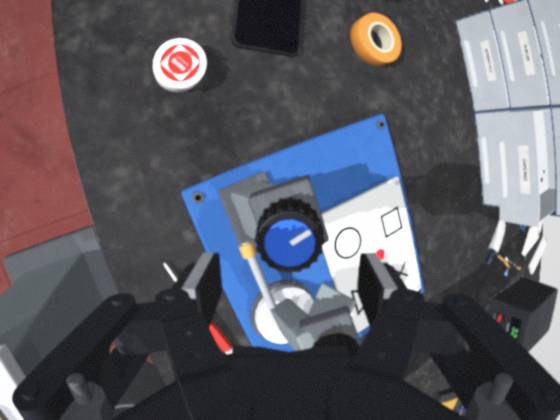

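Request:
arm_command(rot=[[0.2,0,0],[0.2,0,0],[0,0,0]], slide=[[6,0,-14],[6,0,-14],[0,0,0]], gripper=[65,65,65])

```text
clock: 2.67
eef_pos: [448.7, 226.1, 136.9]
tool_rot: [-2.997, -0.418, -0.249]
force: [-0.2, 0.6, 0.2]
width: 64.7
```

```bash
python3 -c "
from h import *
delta(GL,PSI,-19,0)
im,d=get_image('wrist');cv2.imwrite('pics/w3.png',im[:,:,::-1])
"
```

```text
t 2.67 pos [448.7 226.1 136.9] slide [ 11.7  -1.3 -32.3] rot [ 0.4  0.3 -0.2] |rot| 0.5 q [-0.6   0.51 -0.12  2.38  1.95  0.33 -2.83] w 64.7 F [-0.2  0.6  0.2] ax [-0.42  -0.045  0.906]
```

View pics/w3.png

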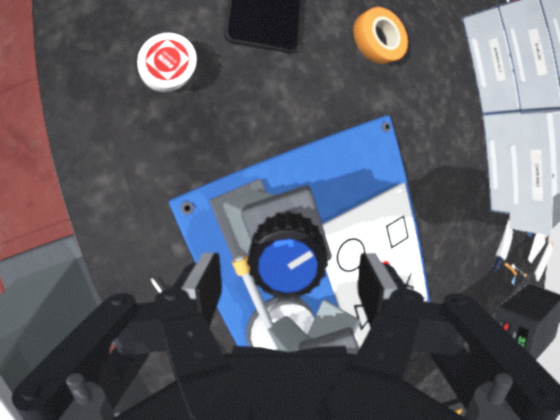

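Request:
arm_command(rot=[[-2.8,-0.2,6.2],[-2.8,-0.2,6.2],[0,0,0],[0,0,0]], slide=[[2,0,-6],[3,0,-8],[3,0,-8],[0,0,0]], gripper=[65,65,65,65])

```text
clock: 3.05
eef_pos: [456.9, 227.1, 119.7]
tool_rot: [-3.113, -0.442, 0.028]
force: [-0.3, -0.1, 0.0]
width: 64.9
```

```bash
python3 -c "
from h import *
delta(GL,PSI,-5,0)
im,d=get_image('wrist');cv2.imwrite('pics/w4.png',im[:,:,::-1])
"
```

```text
t 3.05 pos [456.9 227.1 119.7] slide [  3.5  -2.3 -15.1] rot [ 0.6  0.4 -0.6] |rot| 1.0 q [-0.6   0.56 -0.11  2.38  2.08  0.34 -2.7 ] w 64.9 F [-0.3 -0.1  0. ] ax [-0.42  -0.045  0.906]
```

View pics/w4.png

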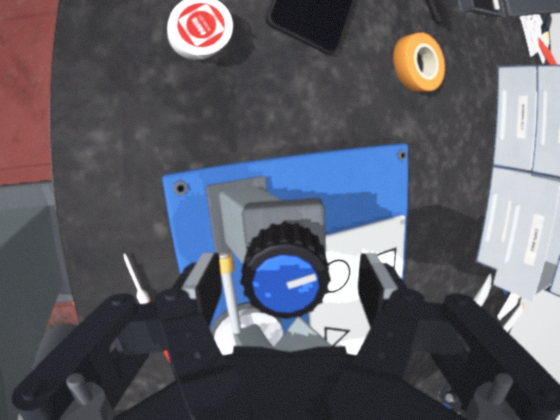

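Request:
arm_command(rot=[[0,0,0],[0,0,0],[0,0,0]], slide=[[2,-1,-8],[2,-1,-7],[0,0,0]], gripper=[65,65,65])

```text
clock: 3.35
eef_pos: [461.0, 226.1, 108.1]
tool_rot: [-3.114, -0.446, 0.029]
force: [0.4, -0.1, 0.4]
width: 65.4
```

```bash
python3 -c "
from h import *
delta(GL,PSI,-5,0)
im,d=get_image('wrist');cv2.imwrite('pics/w5.png',im[:,:,::-1])
"
```

```text
t 3.35 pos [461.  226.1 108.1] slide [-0.6 -1.3 -3.5] rot [ 0.7  0.7 -0.7] |rot| 1.2 q [-0.57  0.59 -0.15  2.38  2.13  0.38 -2.74] w 65.4 F [ 0.4 -0.1  0.4] ax [-0.42  -0.045  0.906]
```

View pics/w5.png

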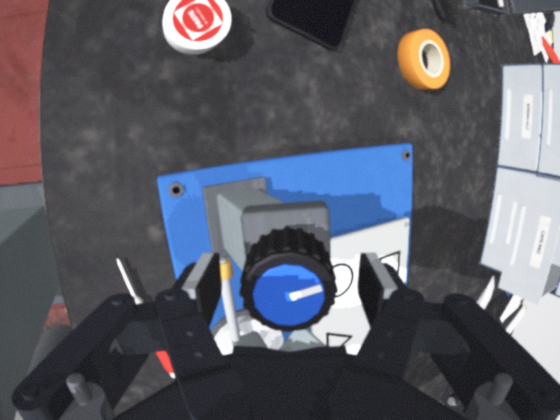

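```bash
cat >> h.py <<'E'
def wproj(P):
    c=get_calibration('wrist');q=R.from_euler('xyz',c['attitude']).inv().apply(P-c['xyz']);x,y,z=q[0],-q[1],-q[2]
    th=np.arctan2(np.hypot(x,y),z);k=c['fx']*th/np.hypot(x,y);return c['cx']+k*x,c['cy']+k*y
def tool(back,dx=0,dy=0):
    s=telemetry.read_state();M=R.from_euler('xyz',s['tool_rot']).as_matrix();return s['eef_pos']+M@np.array([dx,dy,-back])
E
python3 -c "
from h import *
for a in((25,),(25,20),(25,-20),(25,0,20),(25,0,-20)):print(a,wproj(tool(*a)))
print(telemetry.read_state()['eef_pos'],R.from_euler('xyz',telemetry.read_state()['tool_rot']).as_matrix())
"
```

```text
(25,) (np.float64(287.1236432356141), np.float64(289.51711286983766))
(25, 20) (np.float64(334.411158928082), np.float64(289.0068439419896))
(25, -20) (np.float64(239.91403954574994), np.float64(288.8962959967825))
(25, 0, 20) (np.float64(287.23415491152474), np.float64(327.347539805002))
(25, 0, -20) (np.float64(287.02129434338923), np.float64(245.83775464035367))
[460.94033739 226.31203295 108.44765748] [[ 0.90180927  0.04064895  0.4302182 ]
 [ 0.0258741  -0.99885899  0.04014025]
 [ 0.43135898 -0.02506734 -0.90183206]]
```

Request:
arm_command(rot=[[0,0,0],[0,0,0],[0,0,0],[0,0,0],[0,0,0]], slide=[[2,0,-1.5],[0,0,0],[0,0,0],[0,0,0],[0,0,0]], gripper=[55,30,30,30,30])

```text
clock: 3.82
eef_pos: [460.8, 226.3, 107.5]
tool_rot: [-3.114, -0.442, 0.03]
force: [2.1, 0.2, -4.6]
width: 38.1
```

```bash
python3 -c "
from h import *
delta(GL,PSI,-5,0)
im,d=get_image('scene');np.savez('s6.npz',im=im);crop('s',im,150,130,330,280,4,'pics/s6.png')"
```

```text
t 3.82 pos [460.8 226.3 107.5] slide [-0.3 -1.5 -2.9] rot [ 0.7  0.5 -0.7] |rot| 1.1 q [-0.57  0.59 -0.15  2.38  2.13  0.38 -2.74] w 38.1 F [ 2.1  0.2 -4.6] ax [-0.42  -0.045  0.906]
```

View pics/s6.png

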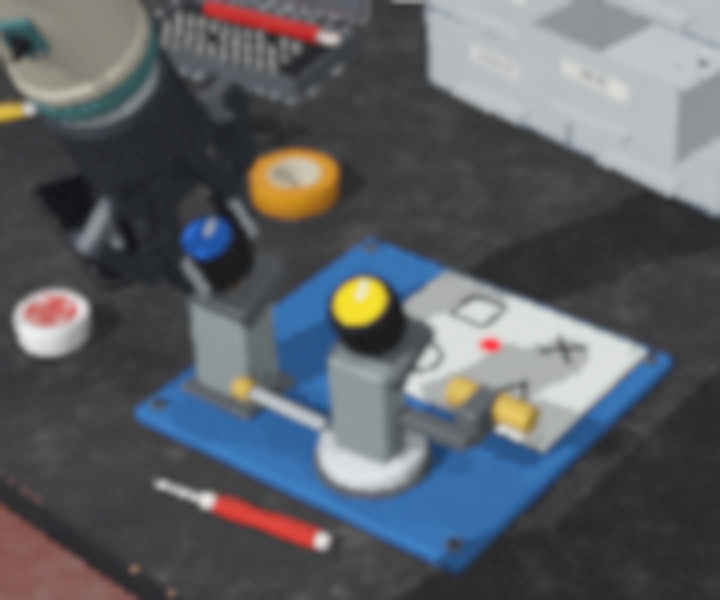

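Request:
arm_command(rot=[[-2.9,-0.3,6.3],[-2.9,-0.3,6.3],[-2.9,-0.3,6.3],[-2.9,-0.3,6.3],[-2.9,-0.3,6.3]], slide=[[0,0,0],[0,0,0],[0,0,0],[0,0,0],[0,0,0]], gripper=[30,30,30,30,30])

```text
clock: 4.28
eef_pos: [459.9, 226.1, 107.1]
tool_rot: [2.899, -0.371, 0.707]
force: [0.0, 0.9, -3.5]
width: 38.3
```

```bash
python3 -c "
from h import *
delta(GL,PSI,30,0)
im,d=get_image('top');np.savez('t7.npz',im=im);crop('t',im,180,135,310,265,4.6,'pics/t7.png')"
```

```text
t 4.28 pos [459.9 226.1 107.1] slide [ 0.5 -1.3 -2.5] rot [ 0.7  0.3 -1.5] |rot| 1.7 q [-0.67  0.59  0.    2.39  2.32  0.31 -2.31] w 38.3 F [ 0.   0.9 -3.5] ax [-0.42  -0.045  0.906]
```

View pics/t7.png

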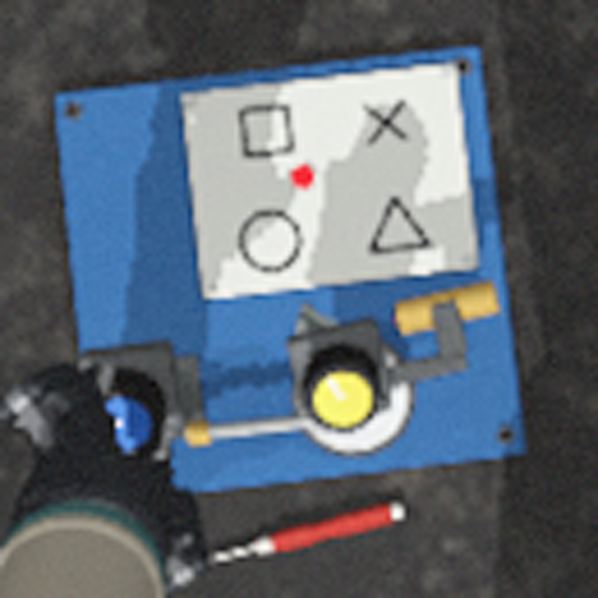

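Request:
arm_command(rot=[[-2.9,-0.3,6.3],[-2.9,-0.3,6.3],[-2.9,-0.3,6.3],[-2.9,-0.3,6.3],[-2.9,-0.3,6.3]], slide=[[0,0,0],[0,0,0],[0,0,0],[0,0,0],[0,0,0]], gripper=[30,30,30,30,30])

```text
clock: 4.75
eef_pos: [459.4, 225.3, 106.8]
tool_rot: [2.736, -0.169, 1.311]
force: [0.1, -0.1, -2.5]
width: 38.6
```

```bash
cat >> h.py <<'E'
def spot(save=None):
    im,d=get_image('top')
    if save: crop('t',im,180,135,310,265,4.6,save)
    h=cv2.cvtColor(im,cv2.COLOR_RGB2HSV);H,S,V=[h[...,i].astype(int) for i in range(3)]
    m=(((H<8)|(H>172))&(S>110)&(V>130)).astype(np.uint8);m[:145]=0;m[205:]=0;m[:,:215]=0;m[:,290:]=0
    n,l,st,c=cv2.connectedComponentsWithStats(m)
    r=R.from_euler('z',PSI,degrees=True)
    piv=onz('top',*((242.22,0)),16)*0
    def pol(u,v):
        w=onz('top',u,v,16)-np.array([*B0,16]);b=r.inv().apply(w)[:2];q=b-[-75,-30];return b.round(1),np.hypot(*q).round(1),np.arctan2(q[1],q[0]).round(3)
    for i in range(1,n):
        if st[i][4]>5: print('spot',st[i][4],c[i].round(1),*pol(*c[i]))
    print('ring',*pol(238.4,187.0))
E
python3 -c "
from h import *
delta(GL,PSI,65,0);spot()"
```

```text
t 4.75 pos [459.4 225.3 106.8] slide [ 1.1 -0.5 -2.2] rot [ 0.7  0.1 -1.8] |rot| 1.9 q [-0.75  0.6   0.13  2.39  2.53  0.26 -1.9 ] w 38.6 F [ 0.1 -0.1 -2.5] ax [-0.42  -0.045  0.906]
spot 17 [241.6 173.9] [53.8 -3.1] 131.6 0.206
ring [19.9  9. ] 102.6 0.39
```

Request:
arm_command(rot=[[-2.9,-0.3,6.3],[-2.9,-0.3,6.3],[-2.9,-0.3,6.3],[-2.9,-0.3,6.3],[-2.9,-0.3,6.3]], slide=[[0,0,0],[0,0,0],[0,0,0],[0,0,0],[0,0,0]], gripper=[30,30,30,30,30])

```text
clock: 5.22
eef_pos: [459.3, 224.3, 106.7]
tool_rot: [2.714, 0.082, 1.863]
force: [0.8, -0.6, -2.0]
width: 38.5
```

```bash
python3 -c "
from h import *
delta(GL,PSI,100,0);spot()"
```

```text
t 5.22 pos [459.3 224.3 106.7] slide [ 1.1  0.4 -2.1] rot [ 0.5 -0.  -1.5] |rot| 1.6 q [-0.8   0.6   0.21  2.39  2.69  0.24 -1.46] w 38.5 F [ 0.8 -0.6 -2. ] ax [-0.42  -0.045  0.906]
spot 16 [237.9 175.3] [51.1  7.1] 131.5 0.286
ring [19.9  9. ] 102.6 0.39
```

Need about 46° more.

Request:
arm_command(rot=[[-2.9,-0.3,6.3],[-2.9,-0.3,6.3],[-2.9,-0.3,6.3],[-2.9,-0.3,6.3],[-2.9,-0.3,6.3]], slide=[[0,0,0],[0,0,0],[0,0,0],[0,0,0],[0,0,0]], gripper=[30,30,30,30,30])

```text
clock: 5.68
eef_pos: [459.8, 223.5, 106.9]
tool_rot: [2.829, 0.305, 2.43]
force: [0.3, -0.5, -2.3]
width: 38.2
```

```bash
python3 -c "
from h import *
delta(GL,PSI,135,0);spot()"
```

```text
t 5.68 pos [459.8 223.5 106.9] slide [ 0.7  1.3 -2.3] rot [ 0.3 -0.2 -0.8] |rot| 0.9 q [-0.8   0.6   0.21  2.39  2.7   0.23 -0.86] w 38.2 F [ 0.3 -0.5 -2.3] ax [-0.42  -0.045  0.906]
spot 15 [234.6 176.6] [48.7 16.1] 132.0 0.357
ring [19.9  9. ] 102.6 0.39
```

Request:
arm_command(rot=[[-2.9,-0.3,6.3],[-2.9,-0.3,6.3],[0,0,0]], slide=[[0,0,0],[0,0,0],[0,0,0]], gripper=[30,30,30])

```text
clock: 5.98
eef_pos: [460.0, 223.2, 107.0]
tool_rot: [2.908, 0.368, 2.669]
force: [1.0, -0.1, -2.4]
width: 38.3
```

```bash
python3 -c "
from h import *
delta(GL,PSI,150,0);spot('pics/t8.png')"
```

```text
t 5.98 pos [460.  223.2 107. ] slide [ 0.4  1.5 -2.4] rot [-0.4 -0.2  0.7] |rot| 0.8 q [-0.8   0.6   0.2   2.39  2.69  0.23 -0.62] w 38.3 F [ 1.  -0.1 -2.4] ax [-0.42  -0.045  0.906]
spot 14 [233.3 177.5] [46.7 19.8] 131.5 0.389
ring [19.9  9. ] 102.6 0.39
```

View pics/t8.png

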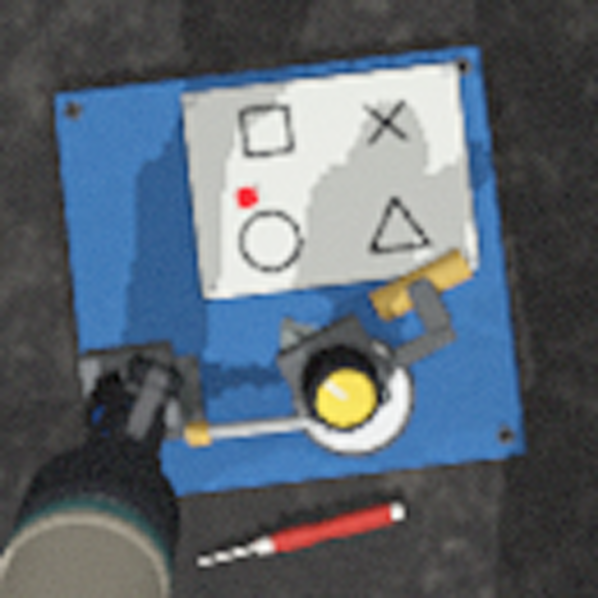

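Request:
arm_command(rot=[[0,0,0],[0,0,0],[0,0,0],[0,0,0],[0,0,0]], slide=[[0,0,0],[0,0,0],[0,0,0],[-4,0,9],[-4,0,9]], gripper=[65,65,65,65,65])

```text
clock: 6.45
eef_pos: [453.3, 224.0, 123.6]
tool_rot: [2.899, 0.364, 2.645]
force: [0.2, 0.3, 0.4]
width: 65.2
```

```bash
python3 -c "
from h import *
delta(GL,PSI,150,60);spot()"
```

```text
t 6.45 pos [453.3 224.  123.6] slide [-18.   -2.   35.4] rot [-0.9 -0.2  1.8] |rot| 2.1 q [-0.74  0.55  0.1   2.39  2.34  0.24 -0.29] w 65.2 F [0.2 0.3 0.4] ax [-0.42  -0.045  0.906]
spot 15 [233.4 177.4] [46.9 19.5] 131.6 0.386
ring [19.9  9. ] 102.6 0.39
```

Request:
arm_command(rot=[[0,0,0],[0,0,0],[0,0,0],[0,0,0]], slide=[[-6,-1,12],[-6,-1,12],[-6,-1,12],[0,0,0]], gripper=[65,65,65,65])

```text
clock: 6.83
eef_pos: [435.1, 221.6, 162.7]
tool_rot: [2.892, 0.363, 2.634]
force: [-0.1, 0.1, -0.2]
width: 64.8
```

```bash
python3 -c "
from h import *
delta(GL,PSI,150,60);spot()
for phi in (110,130,150):delta(GR,28.3,phi,60)"
```

```text
t 6.83 pos [435.1 221.6 162.7] slide [ 0.1  0.5 -3.7] rot [-1.3 -0.1  2.3] |rot| 2.7 q [-0.71  0.43  0.02  2.4   1.84  0.23  0.18] w 64.8 F [-0.1  0.1 -0.2] ax [-0.42  -0.045  0.906]
spot 15 [233.4 177.4] [46.9 19.5] 131.6 0.386
ring [19.9  9. ] 102.6 0.39
t 6.88 pos [435.6 221.7 162.1] slide [  13.7 -120.7   -3.1] rot [ 14.7   4.7 -11.9] |rot| 19.5 q [-0.71  0.44  0.02  2.4   1.85  0.23  0.18] w 65.3 F [-0.   0.   0.8] ax [-0.372 -0.2    0.906]
t 6.88 pos [435.6 221.7 162.1] slide [  13.7 -120.7   -3.1] rot [6.8 2.2 6.3] |rot| 9.5 q [-0.71  0.44  0.02  2.4   1.85  0.23  0.18] w 65.3 F [-0.   0.   0.8] ax [-0.372 -0.2    0.906]
t 6.88 pos [435.6 221.7 162.1] slide [  13.7 -120.7   -3.1] rot [-1.3 -0.3 24.4] |rot| 24.5 q [-0.71  0.44  0.02  2.4   1.85  0.23  0.18] w 65.3 F [-0.   0.   0.8] ax [-0.372 -0.2    0.906]
```

Request:
arm_command(rot=[[1.4,0.4,1.2],[1.4,0.4,1.2],[1.4,0.4,1.2],[1.4,0.4,1.2],[1.4,0.4,1.2]], slide=[[6,-24,0],[5,-24,0],[3,-24,0],[0,-24,0],[0,-24,0]], gripper=[65,65,65,65,65])

```text
clock: 7.3
eef_pos: [446.5, 139.1, 158.8]
tool_rot: [2.81, 0.288, 2.717]
force: [0.0, -0.3, 0.4]
width: 64.9
```

```bash
python3 -c "
from h import *
delta(GR,28.3,130,60)"
```

```text
t 7.3 pos [446.5 139.1 158.8] slide [  2.8 -38.1   0.2] rot [0.9 0.4 0.1] |rot| 1.0 q [ 0.05  0.45 -0.5   2.47  2.34  0.24  0.08] w 64.9 F [ 0.  -0.3  0.4] ax [-0.372 -0.2    0.906]
```

Request:
arm_command(rot=[[0.3,0.1,0],[0.3,0.1,0],[0,0,0]], slide=[[7,-19,-2],[7,-19,-2],[0,0,0]], gripper=[65,65,65])

```text
clock: 7.55
eef_pos: [462.5, 93.2, 152.0]
tool_rot: [2.798, 0.275, 2.698]
force: [0.5, -0.9, 0.3]
width: 64.9
```

```bash
python3 -c "
from h import *
delta(GR,28.3,130,40);delta(GR,28.3,130,0)
im,d=get_image('wrist');cv2.imwrite('pics/w9.png',im[:,:,::-1])
for b in (25,): print(wproj(tool(b)))"
```

```text
t 7.55 pos [462.5  93.2 152. ] slide [ -5.7  11.8 -11.2] rot [-0.   0.   0.9] |rot| 0.9 q [ 0.3   0.5  -0.64  2.45  2.28  0.24  0.28] w 64.9 F [ 0.5 -0.9  0.3] ax [-0.372 -0.2    0.906]
t 7.55 pos [462.5  93.2 152. ] slide [  9.1  19.8 -47.4] rot [-0.   0.   0.9] |rot| 0.9 q [ 0.3   0.5  -0.64  2.45  2.28  0.24  0.28] w 64.9 F [ 0.5 -0.9  0.3] ax [-0.372 -0.2    0.906]
(np.float64(289.9373057668843), np.float64(286.910544187152))
```

View pics/w9.png

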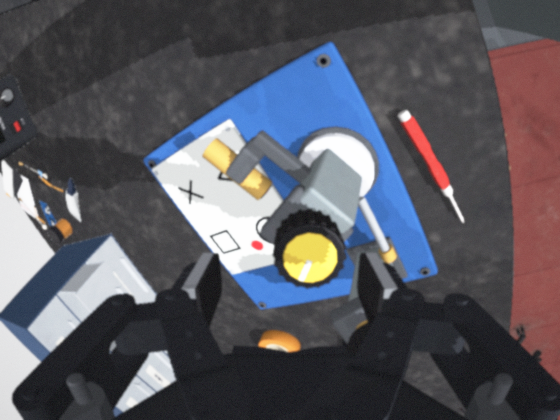

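Request:
arm_command(rot=[[0,0,0.5],[0,0,0.4],[0,0,0],[0,0,0]], slide=[[-2,7,-5],[-2,5,-6],[4,2,-9],[0,0,0]], gripper=[65,65,65,65])

```text
clock: 7.93
eef_pos: [462.0, 112.9, 130.1]
tool_rot: [2.793, 0.27, 2.714]
force: [-0.6, 0.3, 0.4]
width: 65.1
```

```bash
python3 -c "
from h import *
delta(GR,28.3,130,30);delta(GR,28.3,130,0)
im,d=get_image('wrist');cv2.imwrite('pics/w10.png',im[:,:,::-1])
for b in (10,25,50): print(wproj(tool(b)))"
```

```text
t 7.93 pos [462.  112.9 130.1] slide [-1.6 -5.9  1.6] rot [-0.4 -0.1 -0.1] |rot| 0.4 q [ 0.28  0.59 -0.7   2.46  2.3   0.34  0.24] w 65.1 F [-0.6  0.3  0.4] ax [-0.372 -0.2    0.906]
t 7.93 pos [462.  112.9 130.1] slide [  9.6   0.1 -25.6] rot [-0.4 -0.1 -0.1] |rot| 0.4 q [ 0.28  0.59 -0.7   2.46  2.3   0.34  0.24] w 65.1 F [-0.6  0.3  0.4] ax [-0.372 -0.2    0.906]
(np.float64(289.81505738527676), np.float64(270.81182952275617))
(np.float64(289.8894245063872), np.float64(286.84006482604013))
(np.float64(290.0479521780778), np.float64(321.4605746867467))
```

View pics/w10.png

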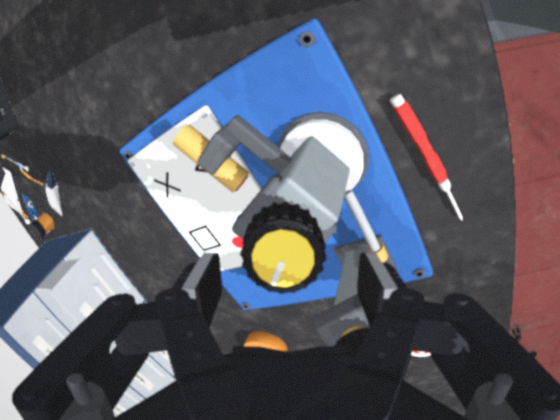

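Request:
arm_command(rot=[[0,0,0],[0,0,0],[0,0,0],[0,0,0]], slide=[[2,-4,-2],[3,1,-8],[4,2,-8],[0,0,0]], gripper=[65,65,65,65])

```text
clock: 8.32
eef_pos: [470.5, 114.8, 112.7]
tool_rot: [2.791, 0.271, 2.721]
force: [0.9, 0.0, 0.4]
width: 65.0
```

```bash
python3 -c "
from h import *
delta(GR,28.3,130,0)
im,d=get_image('wrist');cv2.imwrite('pics/w11.png',im[:,:,::-1])
for b in (10,20,25): print(wproj(tool(b)))"
```

```text
t 8.32 pos [470.5 114.8 112.7] slide [ 1.2 -1.7 -8.1] rot [-0.4 -0.  -0.4] |rot| 0.6 q [ 0.28  0.65 -0.71  2.45  2.33  0.39  0.23] w 65.0 F [0.9 0.  0.4] ax [-0.372 -0.2    0.906]
(np.float64(289.83794839701613), np.float64(270.8918213856011))
(np.float64(289.8874407518371), np.float64(281.2496588433911))
(np.float64(289.9144473406936), np.float64(286.9251513286482))
```

View pics/w11.png

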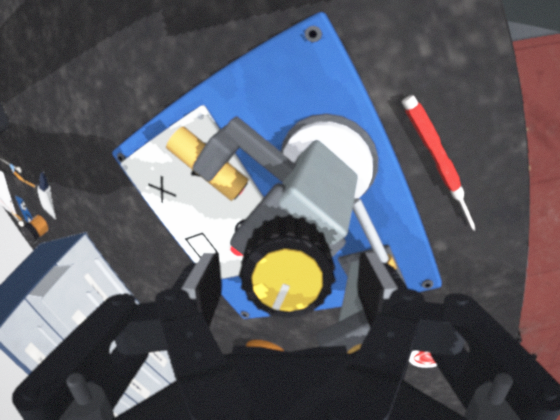

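Request:
arm_command(rot=[[0,0,0],[0,0,0],[0,0,0]], slide=[[2,0,-4],[2,0,-4],[0,0,0]], gripper=[65,60,55])

```text
clock: 8.62
eef_pos: [474.3, 114.8, 105.7]
tool_rot: [2.791, 0.273, 2.722]
force: [0.3, -0.7, 0.4]
width: 54.9
```

Request:
arm_command(rot=[[0,0,0],[0,0,0],[0,0,0],[0,0,0]], slide=[[0,0,0],[0,0,0],[0,0,0],[0,0,0]], gripper=[30,30,30,30])

```text
clock: 8.95
eef_pos: [473.8, 114.7, 106.1]
tool_rot: [2.791, 0.273, 2.722]
force: [3.2, 1.5, -6.3]
width: 38.3
```

```bash
python3 -c "
from h import *
delta(GR,28.3,130,0);spot('pics/t12.png')"
```

```text
t 8.95 pos [473.8 114.7 106.1] slide [-2.2 -1.7 -1.5] rot [-0.4  0.  -0.5] |rot| 0.7 q [ 0.29  0.67 -0.71  2.45  2.34  0.41  0.23] w 38.3 F [ 3.2  1.5 -6.3] ax [-0.372 -0.2    0.906]
spot 15 [233.4 177.4] [46.9 19.5] 131.6 0.386
ring [19.9  9. ] 102.6 0.39
```

View pics/t12.png

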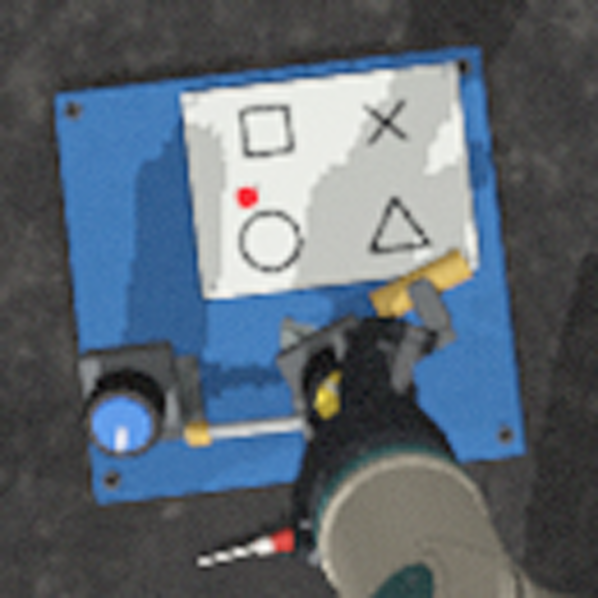

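Request:
arm_command(rot=[[2.6,1.4,-6.3],[2.6,1.4,-6.3],[2.6,1.4,-6.3],[2.6,1.4,-6.3],[2.6,1.4,-6.3]], slide=[[0,0,0],[0,0,0],[0,0,0],[0,0,0],[0,0,0]], gripper=[30,30,30,30,30])

```text
clock: 9.42
eef_pos: [474.7, 114.0, 106.3]
tool_rot: [2.698, 0.031, 2.138]
force: [1.6, 0.5, -4.2]
width: 38.3
```

```bash
python3 -c "
from h import *
delta(GR,28.3,95,0);spot()"
```

```text
t 9.42 pos [474.7 114.  106.3] slide [-3.1 -1.  -1.7] rot [-0.6  0.3  0.3] |rot| 0.7 q [ 0.39  0.73 -0.88  2.45  2.16  0.52 -0.21] w 38.3 F [ 1.6  0.5 -4.2] ax [-0.372 -0.2    0.906]
spot 17 [234.9 180.4] [38.5 16.4] 122.6 0.388
ring [19.9  9. ] 102.6 0.39
```

Request:
arm_command(rot=[[2.6,1.4,-6.3],[2.6,1.4,-6.3],[2.6,1.4,-6.3],[2.6,1.4,-6.3],[2.6,1.4,-6.3]], slide=[[0,0,0],[0,0,0],[0,0,0],[0,0,0],[0,0,0]], gripper=[30,30,30,30,30])

```text
clock: 9.88
eef_pos: [475.0, 113.0, 106.2]
tool_rot: [2.751, -0.22, 1.571]
force: [1.2, -0.0, -2.1]
width: 38.2
```

```bash
python3 -c "
from h import *
delta(GR,28.3,60,0);spot()"
```

```text
t 9.88 pos [475.  113.  106.2] slide [-3.4  0.  -1.6] rot [-0.4  0.4  0.8] |rot| 0.9 q [ 0.47  0.8  -1.04  2.45  2.03  0.64 -0.69] w 38.2 F [ 1.2 -0.  -2.1] ax [-0.372 -0.2    0.906]
spot 19 [236.3 182.9] [31.3 13.4] 114.8 0.387
ring [19.9  9. ] 102.6 0.39
```

Request:
arm_command(rot=[[2.6,1.4,-6.3],[2.6,1.4,-6.3],[2.6,1.4,-6.3]], slide=[[0,0,0],[0,0,0],[0,0,0]], gripper=[30,30,30])

```text
clock: 10.18
eef_pos: [474.9, 112.4, 106.0]
tool_rot: [2.85, -0.34, 1.214]
force: [1.3, 0.3, -3.2]
width: 38.4
```

```bash
python3 -c "
from h import *
delta(GR,28.3,39,0);spot()"
```

```text
t 10.18 pos [474.9 112.4 106. ] slide [-3.3  0.7 -1.4] rot [-0.2  0.4  0.6] |rot| 0.8 q [ 0.5   0.85 -1.12  2.45  1.98  0.71 -1.  ] w 38.4 F [ 1.3  0.3 -3.2] ax [-0.372 -0.2    0.906]
spot 16 [237.4 184.7] [26.4 10.9] 109.3 0.384
ring [19.9  9. ] 102.6 0.39
```

Request:
arm_command(rot=[[2.6,1.4,-6.3],[2.6,1.4,-6.3]], slide=[[0,0,0],[0,0,0]], gripper=[30,30])

```text
clock: 10.4
eef_pos: [474.8, 112.0, 105.8]
tool_rot: [2.94, -0.396, 0.964]
force: [0.1, -0.1, -3.0]
width: 38.4
```

```bash
python3 -c "
from h import *
delta(GR,28.3,25,0);spot()"
```

```text
t 10.4 pos [474.8 112.  105.8] slide [-3.2  1.  -1.2] rot [0.1 0.4 0.4] |rot| 0.6 q [ 0.52  0.87 -1.16  2.45  1.95  0.74 -1.21] w 38.4 F [ 0.1 -0.1 -3. ] ax [-0.372 -0.2    0.906]
spot 17 [237.6 186. ] [22.8 10.7] 106.0 0.394
ring [19.9  9. ] 102.6 0.39
```

Request:
arm_command(rot=[[2.4,1.3,-5.8],[2.4,1.3,-5.8],[0,0,0]], slide=[[0,0,0],[0,0,0],[0,0,0]], gripper=[30,30,30])

```text
clock: 10.7
eef_pos: [474.6, 111.7, 105.6]
tool_rot: [3.034, -0.428, 0.731]
force: [0.1, 0.6, -0.3]
width: 38.6
```

```bash
python3 -c "
from h import *
delta(GR,28.3,12,0);spot('pics/t13.png')"
```

```text
t 10.7 pos [474.6 111.7 105.6] slide [-2.9  1.3 -1. ] rot [ 0.4  0.4 -0.1] |rot| 0.6 q [ 0.53  0.88 -1.19  2.45  1.93  0.76 -1.41] w 38.6 F [ 0.1  0.6 -0.3] ax [-0.372 -0.2    0.906]
spot 16 [238.5 187. ] [19.9  8.8] 102.5 0.388
ring [19.9  9. ] 102.6 0.39
```

View pics/t13.png

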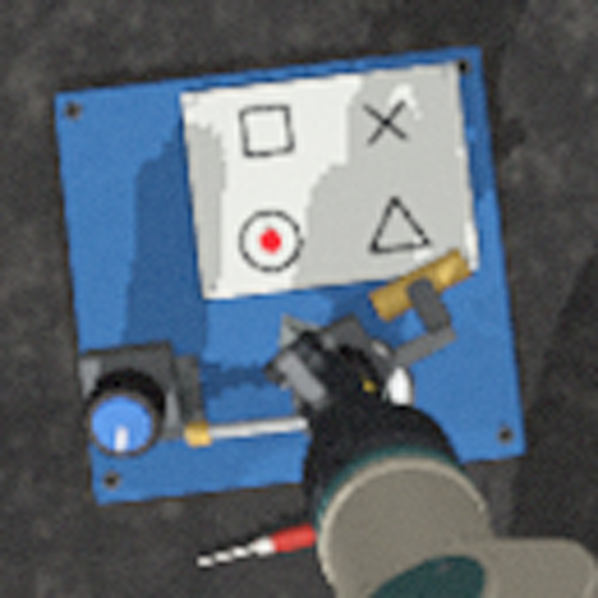

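Request:
arm_command(rot=[[0,0,0],[0,0,0],[0,0,0],[0,0,0],[0,0,0]], slide=[[0,0,0],[0,0,0],[0,0,0],[-3,-1.5,8],[-3,-1.5,8]], gripper=[60,60,60,60,60])

```text
clock: 11.17
eef_pos: [468.3, 108.9, 121.0]
tool_rot: [3.024, -0.424, 0.757]
force: [-0.0, -0.2, -0.1]
width: 60.3
```

```bash
python3 -c "
from h import *
delta(GR,28.3,12,60);spot()"
```

```text
t 11.17 pos [468.3 108.9 121. ] slide [-19.   -7.9  38. ] rot [ 0.9  0.6 -1.4] |rot| 1.8 q [ 0.54  0.83 -1.19  2.45  1.89  0.71 -1.36] w 60.3 F [-0.  -0.2 -0.1] ax [-0.372 -0.2    0.906]
spot 16 [238.5 187. ] [19.9  8.8] 102.5 0.388
ring [19.9  9. ] 102.6 0.39
```

Request:
arm_command(rot=[[0,0,0],[0,0,0],[0,0,0],[0,0,0]], slide=[[-3.5,-2,9],[-3.5,-2,9],[-3,-2,12],[0,0,15]], gripper=[60,60,60,60])

```text
clock: 11.55
eef_pos: [456.5, 102.5, 166.4]
tool_rot: [3.022, -0.421, 0.767]
force: [-0.7, -0.0, -0.4]
width: 60.0
```

```bash
python3 -c "
from h import *
delta(GR,28.3,12,60);spot()"
```

```text
t 11.55 pos [456.5 102.5 166.4] slide [-7.2 -1.5 -7.4] rot [ 1.1  0.6 -1.9] |rot| 2.3 q [ 0.6   0.66 -1.19  2.44  1.72  0.56 -1.22] w 60.0 F [-0.7 -0.  -0.4] ax [-0.372 -0.2    0.906]
spot 16 [238.5 187. ] [19.9  8.8] 102.5 0.388
ring [19.9  9. ] 102.6 0.39
```

Clear of the knob; rise a bit more and check everything.

Request:
arm_command(rot=[[0,0,0],[0,0,0],[0,0,0],[0,0,0],[0,0,0]], slide=[[3,0,20],[3,0,20],[3,0,20],[0,0,0],[0,0,0]], gripper=[60,60,60,60,60])

```text
clock: 12.02
eef_pos: [467.5, 102.7, 230.6]
tool_rot: [3.013, -0.423, 0.777]
force: [-0.3, -0.3, -0.4]
width: 60.1
```

```bash
python3 -c "
from h import *
delta(GR,28.3,12,60);spot('pics/t14.png')
im,d=get_image('scene');cv2.imwrite('pics/s14.png',im[:,:,::-1])"
```

```text
t 12.02 pos [467.5 102.7 230.6] slide [-18.2  -1.7 -71.6] rot [ 1.4  1.  -2.3] |rot| 2.8 q [ 0.69  0.47 -1.2   2.34  1.24  0.42 -0.73] w 60.1 F [-0.3 -0.3 -0.4] ax [-0.372 -0.2    0.906]
spot 16 [238.5 187. ] [19.9  8.8] 102.5 0.388
ring [19.9  9. ] 102.6 0.39
```

View pics/t14.png

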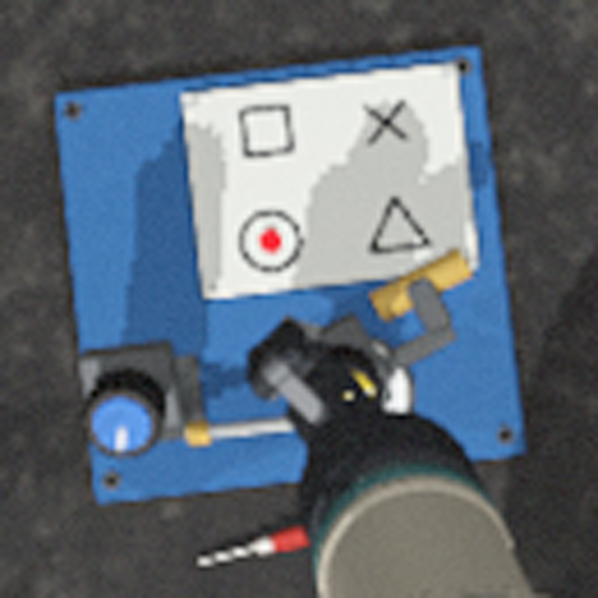

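View pics/s14.png

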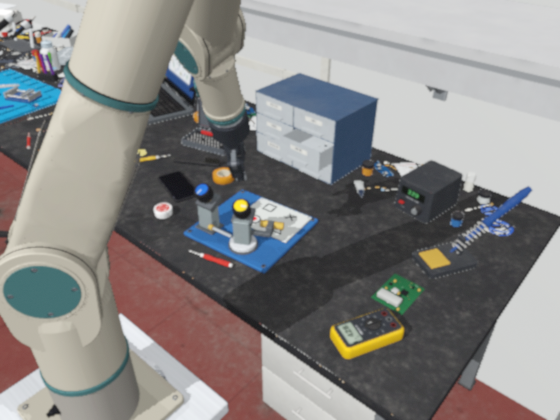

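```bash
python3 -c "
from cell import ctrl;print(ctrl.finish_job())"
```

```text
the job is handed in; nothing more can be done
None
```

The red spot now lies wholly inside the black ring, and the job is handed in. I turned the left knob about +155° and then the right knob about −119°. I released each knob and backed off along its axis.

**Last checks:**
- **Spot position:** in the last top picture the spot centre is about 0.2 mm from the ring centre, which I had read by eye. The margin is 8 mm. The spot did not move when I let go of either knob.
- **Surroundings:** the arm has drawn back to a TCP height of 231 mm with no contact force. In the last scene picture the tape roll, paste tin, circuit board, multimeter and screwdriver look unmoved. I judged this by eye and did not measure it.
- **Time:** 12 s of the 64 s allowed.
- **Joint limits:** some joints worked right at the ends of their ranges. To two decimals, joint 4 reached 2.47 (limit 2.47), joint 6 reached 0.23 (limit 0.23) and joint 3 reached −1.20 (limit −1.25). No reading showed a joint past its limit.
- **Disagreement:** the bench position from the two cameras differed by about 3–4 mm. I used the top camera alone to compare the spot with the ring.

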